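# Open the battery compartment of a radio and gauge its terminal

### The job

Open the radio that lies face down in the cradle: squeeze the battery cover's sprung tab towards the finger ridge and, keeping it squeezed, swing that end up and draw the hooks at the other end out from under their lip without wrenching the plastic, then set the cover down flat in the tray, outer face up, not dropped. Then take the go-gauge from its stand and leave it standing, for the inspector to read, with its pin fully home in the terminal hole inside the open battery compartment. Leave the lens and the two knobs where they lie.

Things in the scene. Friction and masses are not known exactly. Their poses are not given: they have to be found in the camera images.
- radio: Pink plastic radio, 200 x 120 x 60 mm, face down, fixed in a wooden cradle 236 x 148 mm (one body). Origin: centre of the cradle's underside, on the table; x along the radio towards the cover's tab end, z up. Its flat back is 72 mm above the origin. Battery opening: x -60 to 60 mm, y -33 to 33; a lip 5 mm thick, flush with the back, overhangs the compartment at both ends.
- cover: Loose ivory battery cover, about 95 g with its tab, a 116 x 63 x 4 mm plate in the opening, outer face up, flush with the radio's back, 1.5 to 2.5 mm play around. Origin: under its centre, 16 mm below the outer face, at the foot of two inner ribs on which it stands level on a flat surface; x towards the tab end, z out of the outer face. Over 55 N between cover and radio counts as wrenching.
- ridge (a point): On the cover: middle of the fixed finger ridge, an upright rib across the cover, x 12 to 18 mm of the cover's frame, 32 mm wide, 18 mm high above the outer face; this point is 9 mm above the face.
- tab_face (a point): On the cover's tab: middle of its outer face, which one pushes towards the ridge. The tab is an upright leaf, 26 mm wide, 4 mm thick, 18 mm high above the cover's face, in a notch at the cover's end. Its outer face is 45 mm from the ridge's far face when free (cover x = 57), 37 mm when fully pressed. A finger can come down outside it over the radio's back.
- tab (a joint): Travel of the tab towards the ridge (m): 0 free and latched, 0.008 at its stop. Spring: 3.5 N at 0, 9 N at the stop. A tooth on the leaf, 6 to 9 mm below the cover's face, reaches 5 mm under the opening's lip and comes clear at 0.0025 to 0.0065 of travel, as the cover lies in its play; at the stop it is always clear. The leaf's foot is 12 mm below the face.
- hooks (a point): On the cover, opposite the tab: top of the tips of its two hooks (each 12 mm wide, 3 mm thick, at y = 20 and -20 mm), which reach 6 mm under the lip, so that this end cannot be lifted straight up.
- hook_lip (a point): On the radio: lower inner edge of the lip that holds the hooks. With the tab pressed, the cover swings about this edge (tab end up) by 0.2 to 0.35 rad; then it is drawn at least 8 mm along the radio's x and is free to lift. Axes as the radio's.
- socket (a point): Mouth of the terminal hole in the top of the black terminal block (36 x 40 mm) inside the compartment, 20 mm below the radio's back, 20 mm off the opening's centre towards the hook end; hidden until the cover is off. Hole: vertical, 10 mm across, 32 mm deep, 2 mm chamfer. Axes as the radio's.
- gauge: Loose steel go-gauge, 118 mm long, 150 g, starting upright in the stand. Origin: the tip of its pin; z up towards the handle. Pin 8 mm thick, 28 mm long, tapered over the last 3 mm; then a collar 24 mm across (28 to 35 mm from the tip) and a round handle 20 mm thick to the top. Fully home when the collar sits on the terminal block, tip 28 mm below the mouth.
- stand: Fixed dark wooden block 80 x 80 x 40 mm with a loose 11 mm hole through its centre; the gauge's collar rests on its top, its tip 12 mm above the table. Origin: centre of its underside. It and the tray may change sides.
- tray: Fixed shallow aluminium tray, 220 mm (its x) x 145 mm (its y), 22 mm high, wall and floor 3 mm thick, open above. Origin: centre of its underside. Anywhere flat on its floor will do.
- lens: Bystander: loose silvered glass dial lens, a disc 90 mm across and 10 mm thick, lying flat. Origin: centre of its underside.
- knob_a: Bystander: loose amber bakelite knob blank, 48 mm across, 30 mm high, standing on the table. Origin: centre of its underside.
- knob_b: Bystander: the other knob blank, the same.
Not all that is in view belongs to the job. There is more than one size of the cover; the job needs the middle-sized.

How it is judged:
By the outcome, as a careful person would: the job done as asked, in the order asked, and still so for the second after the job is handed in, with the robot touching nothing.
It also fails if it takes over 54 s, if anything falls off the work surface, if the arm or the gripper's body presses on something with over 40 N, if the wrist force passes 120 N, or if a joint passes its speed limit or range.

### The arm

A 6-joint arm with a two-finger parallel gripper is mounted at the origin on the work surface. World frame = base frame: x ahead of the robot, y to its left, z up, the work surface at z = 0. Lengths are in m, angles in rad, forces in N, time in s.
With the tool pointing down it reaches from about 0.25 to 0.775 m from the base axis. Payload 4 kg.
Tool frame: the origin (TCP) lies midway between the tips of the shut fingers; the grasp point (between the pads) lies 19 mm behind it; z points along the fingers, y is the direction in which the jaws open and shut (so a half turn about z gives the same grasp; the last joint's range is limited). The gripper opens to 94 mm and grips with 3 to 60 N. Pads are 16 mm wide; open, the fingers measure 119 mm over their backs; the gripper's body (75 mm by 177 mm) begins 78 mm behind the grasp point.
Start: joints at [-1.404, 0.087, 1.371, -0, 1.684, -0.103], TCP at [0.147, -0.53, 0.18] pointing down, gripper open.
Joint ranges: [-3.1, 3.1], [-0.76, 2.03], [0.27, 2.55], [-1.08, 4.22], [0.17, 2.65], [-2.57, 2.57]. Speed limits (rad/s): [2.79, 2.79, 3.14, 3.14, 3.14, 3.14].

### API

Orientations are given as [roll, pitch, yaw] about the fixed x, y, z axes, in that order (R = Rz(yaw) Ry(pitch) Rx(roll)).
In Python, from bench import robot, cams gives the robot as it stands.
- The arm moves only by the tool step_arm, never from a script. Its argument "plan" is a list that holds one entry, the list of rows, each a list of 5 numbers: the shift along the world's x, y, z in mm, then the turn about the world's z in rad, then the opening in per cent of the stroke, from 0 (shut) to 100 (fully open). In form: [[[tx, ty, tz, turn, fingers], ...]]. A call has 1 to 8 rows; each row is the pose to reach, as a shift and turn from the pose commanded when the call began; what a row does not reach only later rows make up. A row lasts 1/12 s, in which the tool goes at most 41.7 mm and 7.16 degrees, less where a joint would pass 70% of its speed; a pose out of reach is approached as far as the arm can. A call with a gripper value outside its range is refused whole. The fingers move at their own pace and stop on an object; the grip force is fixed at half the most. Time passes only in rows, so rows that repeat a pose let the fingers close. It gives the time, the measured TCP pose, the force and the opening at its end, in the units of the state.
- robot.get_obs(): the state, without advancing time (a new reading comes with each control period).
- cams.snapshot(name): name is "side" or "top"; returns a dict with "frame" (480x640x3 uint8, red, green, blue), "camera_matrix" (3x3 intrinsics, pixels), "origin" and "attitude" of the camera in the world. Camera axes: x right, y down, z forward; pixel columns grow to the right and rows downward; lengths in m; the calibration is good to about 2 mm. A picture is of the moment at which its call begins. There is no depth.
- robot.close_job(): hands the job in, once; it reports no verdict.
The state is a dict: "time": time; "joint_positions": joint angles; "qvel": joint speeds; "joint_torque": joint torques, N m; "tool_pos": TCP position; "ee_rot": TCP orientation; "wrist_force": force on the tool from outside, world axes, zero at the start; "wrist_torque": the same for the moment, N m; "width": finger opening in m.
Only numpy, scipy, OpenCV 4.12 (cv2) and the standard library are available. Lean on these libraries where they do the work, as an engineer would, in place of code of your own. Each camera call takes 0.05 s, during which the arm holds its last target. There are 200 camera calls.

## Working session

There is one attempt and no reset: what is moved stays moved. The work goes in short steps, Python scripts to look and compute and a tool call to move; the robot and the scene stay as the last step left them, time stands still between calls to the robot, and variables do not carry over. Pictures are saved under pics/ and viewed, about 8 in all and at most 12, crops included, and the job is handed in when it is done.

Besides the shell and the picture viewer there is one more tool, called after "Call:" as name(argument=value, ...) on one line, values as JSON. step_arm: Moves the arm, as the interface text tells. Its arguments: {"type":"object","properties":{"plan":{"type":"array"}},"required":["plan"]}

```bash
ls; mkdir -p pics; cat > h.py <<'E'
import numpy as np, cv2
from bench import robot, cams
from scipy.spatial.transform import Rotation as R
def snap(n,fn):
    s=cams.snapshot(n); cv2.imwrite('pics/'+fn,cv2.cvtColor(s['frame'],cv2.COLOR_RGB2BGR))
    np.savez('pics/'+fn[:-4]+'.npz',**{k:np.array(v) for k,v in s.items()}); return s
def load(fn): return dict(np.load('pics/'+fn+'.npz'))
def rot(s):
    a=np.array(s['attitude'],float)
    return a if a.shape==(3,3) else R.from_euler('xyz',a).as_matrix()
def onz(s,uv,z):
    d=rot(s)@np.linalg.inv(s['camera_matrix'])@np.array([uv[0],uv[1],1.]); o=np.array(s['origin'])
    return o+d*(z-o[2])/d[2]
def proj(s,p):
    q=np.array(s['camera_matrix'])@(rot(s).T@(np.array(p)-s['origin'])); return q[:2]/q[2]
E
python3 - <<'E'
from h import *
for n in('top','side'):
    s=snap(n,n+'0.png'); print(n,s['origin'],s['attitude'],s['camera_matrix'])
print(robot.get_obs())
E
```

```text
pics
top [0.44309508 0.00192601 0.83997333] [-2.97959837 -0.01504143 -1.57434935] [[448.61310901   0.         318.63932543]
 [  0.         448.61310901 246.939822  ]
 [  0.           0.           1.        ]]
side [ 0.46267842 -0.59074347  0.64263524] [-2.33834328  0.02173817 -0.2116553 ] [[484.91115577   0.         322.04896116]
 [  0.         484.91115577 238.27690999]
 [  0.           0.           1.        ]]
{'time': 0.1, 'joint_positions': array([-1.40409912e+00,  8.78587839e-02,  1.37209340e+00, -3.08816479e-05,
        1.68362167e+00, -1.03048243e-01]), 'qvel': array([-0.00034542, -0.00089911, -0.00293959,  0.000154  ,  0.00155926,
        0.00057375]), 'joint_torque': array([ 2.34371699e-03, -3.41251981e+01, -3.03301442e+01,  7.19026895e-02,
        3.03548248e-02, -1.09144473e-04]), 'tool_pos': array([ 0.14648685, -0.52955944,  0.17903841]), 'ee_rot': array([-3.13961880e+00, -1.73268771e-04,  2.69741833e-01]), 'wrist_force': array([ 0.21717397,  0.05901973, -0.34022606]), 'wrist_torque': array([ 0.00985568, -0.02210416, -0.03259496]), 'width': 0.09381298340055787}
```

View pics/top0.png

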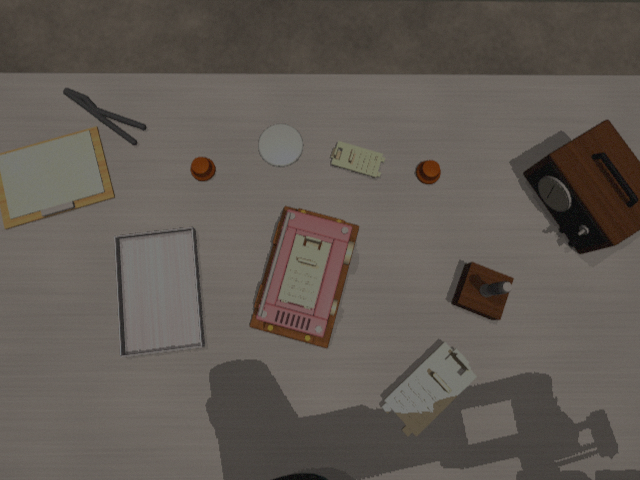

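View pics/side0.png

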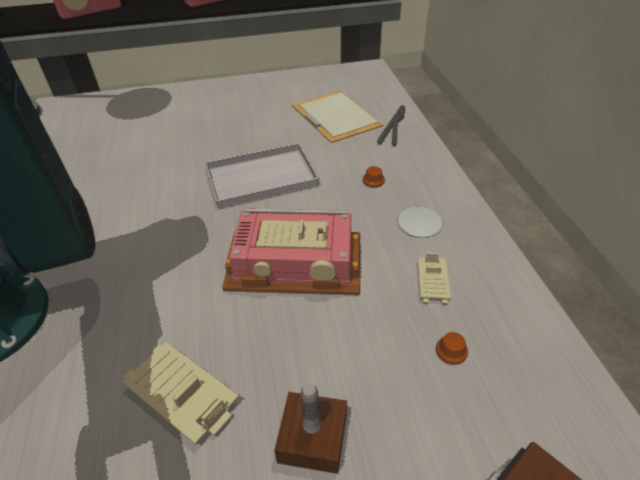

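Candidates for the cover, in the top view: in the radio at (308,270), a small one at (357,160) and a large one at (430,382). The middle-sized one is in the radio. I'll check that with a close crop.

```bash
python3 - <<'E'
from h import *
im=cv2.imread('pics/top0.png'); sd=cv2.imread('pics/side0.png')
a=cv2.resize(im[200:350,240:365],None,fx=4,fy=4,interpolation=cv2.INTER_CUBIC)[:, :480]
b=cv2.resize(sd[205:300,215:370],None,fx=2,fy=2,interpolation=cv2.INTER_CUBIC)
c=np.zeros((600,800,3),np.uint8); c[:600,:480]=a; c[:190,480:790]=b; 
g=cv2.resize(sd[370:475,270:355],None,fx=3,fy=3,interpolation=cv2.INTER_CUBIC); c[200:515,490:745]=g
cv2.imwrite('pics/crop0.png',c)
h=cv2.cvtColor(im,cv2.COLOR_BGR2HSV)
for p in [(340,230),(305,285),(300,225),(315,295),(345,250),(160,290),(118,290),(485,275),(498,288)]: print(p,h[p[1],p[0]])
E
```

```text
(340, 230) [  1  82 122]
(305, 285) [ 30  30 120]
(300, 225) [178  78 121]
(315, 295) [ 34  33 124]
(345, 250) [  0  98 122]
(160, 290) [ 30   4 119]
(118, 290) [30  8 63]
(485, 275) [ 11 158  66]
(498, 288) [12 39 33]
```

View pics/crop0.png

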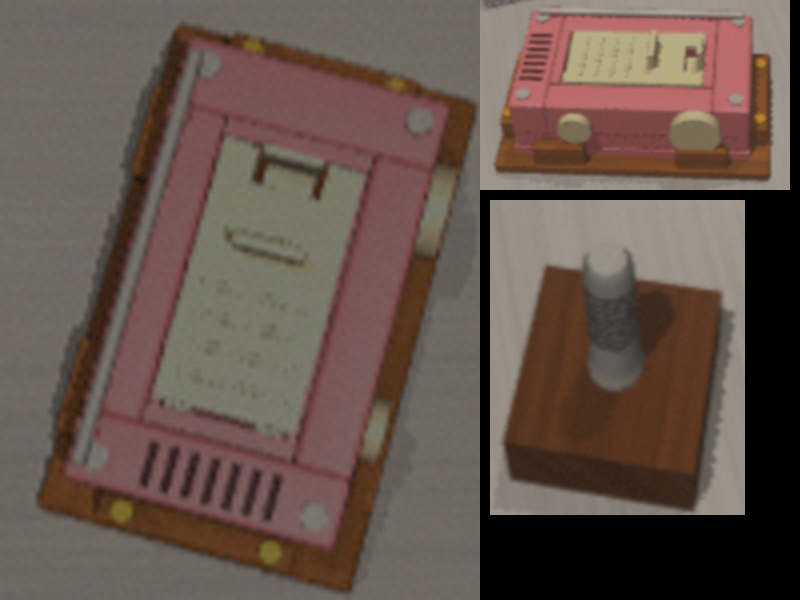

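The crop shows the cover in the radio, with the tab at top px (312,242) and the ridge at (306,261). It spans most of the opening, so it is the middle-sized one. Next I'll measure the poses.

```bash
python3 - <<'E'
from h import *
def biggest(m,box):
    z=np.zeros_like(m); x0,y0,x1,y1=box; z[y0:y1,x0:x1]=m[y0:y1,x0:x1]
    z=cv2.morphologyEx(z,cv2.MORPH_CLOSE,np.ones((5,5)))
    cs,_=cv2.findContours(z,cv2.RETR_EXTERNAL,cv2.CHAIN_APPROX_NONE); return max(cs,key=cv2.contourArea)
def rect(s,c,z):
    P=np.array([onz(s,p,z)[:2] for p in c[:,0,:].astype(float)])
    (cx,cy),(w,h),a=cv2.minAreaRect((P*1000).astype(np.float32))
    if w<h: w,h,a=h,w,a+90
    print('  ctr %.1f %.1f size %.1f %.1f ang %.2f deg'%(cx,cy,w,h,(a+90)%180-90))
for n,boxes in dict(top=dict(radio=(240,200,365,350),cov=(272,225,340,320),tray=(105,220,215,360),stand=(445,255,520,325)),
                   side=dict(radio=(215,205,370,300),cov=(245,212,340,255),tray=(200,140,325,210),stand=(270,380,355,475))).items():
    s=load(n+'0'); im=cv2.imread(f'pics/{n}0.png'); hs=cv2.cvtColor(im,cv2.COLOR_BGR2HSV)
    H,S,V=[x.astype(int) for x in cv2.split(hs)]
    m={'radio':((H<4)|(H>170))&(S>50)&(V>75),'cov':(H>18)&(H<45)&(S>22)&(V>80),'tray':V<85,'stand':(H<20)&(S>90)}
    for k,b in boxes.items():
        c=biggest(m[k].astype(np.uint8)*255,b); print(n,k,cv2.contourArea(c)); rect(s,c,dict(radio=.072,cov=.072,tray=.022,stand=.04)[k])
s=load('top0')
# manual corners
f=lambda L:np.array([onz(s,(240+u/4-.375,200+v/4-.375),.072)[:2]*1000 for u,v in L])
for L in ([(190,40),(450,105),(333,548),(67,472)],[(225,138),(368,170),(300,438),(155,400)]):
    p=f(L); print(p.round(1).tolist(),p.mean(0), np.degrees(np.arctan2(*((p[0]+p[1]-p[2]-p[3])[::-1]))), [np.linalg.norm(p[i]-p[i-1]).round(1) for i in range(4)])
E
```

```text
top radio 7469.0
  ctr 526.0 14.5 size 198.8 119.0 ang -15.38 deg
top cov 2353.5
  ctr 527.2 14.7 size 119.5 62.3 ang -15.43 deg
top tray 9511.0
  ctr 499.3 278.4 size 220.1 147.8 ang 6.78 deg
top stand 1817.0
  ctr 494.4 -303.1 size 89.5 84.3 ang 67.74 deg
side radio 6846.0
  ctr 520.6 -11.9 size 199.4 166.0 ang -15.38 deg
side cov 1613.5
  ctr 527.1 14.2 size 116.6 64.2 ang -15.34 degTraceback (most recent call last):
  File "<stdin>", line 17, in <module>
  File "<stdin>", line 5, in biggest
ValueError: max() iterable argument is empty
```

Call:
step_arm(plan=[[[130,170,60,0.5,100],[260,340,60,1.032,100],[410,536,40,1.032,100],[410,536,40,1.032,100],[410,536,40,1.032,100],[410,536,40,1.032,100],[410,536,40,1.032,100],[410,536,40,1.032,100]]])

```text
time: 0.77
tool_pos: [0.3484, -0.265, 0.2062]
ee_rot: [-3.141, -0.0, 1.276]
wrist_force: [0.9, -0.5, -0.3]
width: 0.0942
```

```bash
python3 -c "
from h import *
o=robot.get_obs();print(o['time'],o['tool_pos'],o['ee_rot'],o['joint_positions'])"
```

```text
0.7667 [ 0.34840267 -0.2650444   0.20619864] [-3.14146695e+00 -1.51786254e-04  1.27550949e+00] [-7.80063808e-01 -1.69020611e-01  1.56643636e+00  7.68729824e-05
  1.74435886e+00 -4.84763717e-01]
```

Call:
step_arm(plan=[[[205,265,10,0.03,100],[205,265,10,0.03,100],[205,265,10,0.03,100],[205,265,10,0.03,100],[205,265,10,0.03,100],[205,265,10,0.03,100],[205,265,10,0.03,100],[205,265,10,0.03,100]]])

```text
time: 1.43
tool_pos: [0.5524, -0.0014, 0.2159]
ee_rot: [-3.141, 0.0, 1.3]
wrist_force: [0.6, -1.6, 0.6]
width: 0.0939
```

Call:
step_arm(plan=[[[0,0,0,0,100],[0,0,0,0,100],[0,0,0,0,100]]])

```text
time: 1.68
tool_pos: [0.5512, -0.0036, 0.2157]
ee_rot: [-3.14, 0.001, 1.3]
wrist_force: [-0.0, 0.1, 0.9]
width: 0.094
```

```bash
python3 -c "
from h import *
o=robot.get_obs();print(o['time'],o['tool_pos'],o['ee_rot'],o['wrist_force'],o['wrist_torque'])"
```

```text
1.6833 [ 0.55123039 -0.0036356   0.21567482] [-3.14008899e+00  9.31440062e-04  1.30027484e+00] [-0.01955808  0.06389431  0.89864884] [-0.01740856 -0.06066979 -0.01985839]
```

Call:
step_arm(plan=[[[5.7,9.9,-40,0.002,100],[5.7,9.9,-80,0.002,100],[5.7,9.9,-110,0.002,70],[5.7,9.9,-125,0.002,70],[5.7,9.9,-132,0.002,70],[5.7,9.9,-136,0.002,70],[5.7,9.9,-138,0.002,70],[5.7,9.9,-138,0.002,70]]])

```text
time: 2.35
tool_pos: [0.5581, 0.0057, 0.0799]
ee_rot: [3.139, -0.0, 1.301]
wrist_force: [-0.0, 1.0, -0.5]
width: 0.0659
```

```bash
python3 - <<'E'
from h import *
o=robot.get_obs();print(o['time'],o['tool_pos'],o['ee_rot'],o['wrist_force'],o['width'])
s=snap('side','side1.png'); t=snap('top','top1.png')
a=cv2.imread('pics/side1.png')[130:300,200:370]; cv2.imwrite('pics/c1.png',cv2.resize(a,None,fx=3.5,fy=3.5,interpolation=cv2.INTER_CUBIC))
E
```

```text
2.35 [0.55813916 0.00568107 0.07985079] [ 3.13900678e+00 -3.92068557e-04  1.30072301e+00] [-0.02920523  1.0151641  -0.46515354] 0.06592093527103524
```

View pics/c1.png

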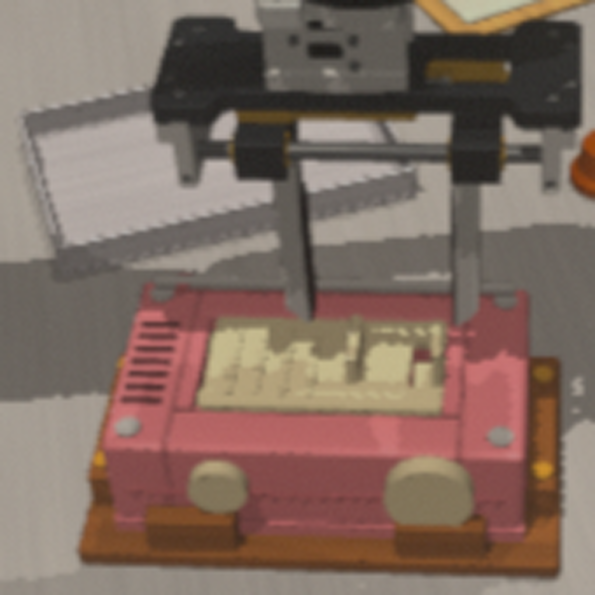

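```bash
python3 - <<'E'
from h import *
s=load('side1'); u=np.array([.964,-.2656,0]); t=np.array([.5581,.0057,.0799]); c=np.array([.5271,.0144,.072])
k=lambda p:((proj(s,p)-[200,130])*3.5).round(0)
v=np.array([.2656,.964,0])
print('tips',k(t+u*.033),k(t-u*.033),'near edges',k(t+u*.033-v*.008),k(t-u*.033-v*.008))
print('ridge top ends',k(c+u*.015+v*.016+[0,0,.018]),k(c+u*.015-v*.016+[0,0,.018]),'tab top',k(c+u*.055+v*.013+[0,0,.018]),k(c+u*.055-v*.013+[0,0,.018]))
print('cov corners',[k(c+u*a+v*b) for a in(-.058,.058) for b in(-.0315,.0315)])
E
```

```text
tips [454. 353.] [319. 350.] near edges [454. 364.] [317. 361.]
ridge top ends [353. 313.] [347. 358.] tab top [434. 319.] [431. 355.]
cov corners [array([195., 404.]), array([214., 316.]), array([436., 410.]), array([443., 321.])]
```

```bash
python3 - <<'E'
from h import *
a=cv2.imread('pics/side1.png')[200:260,250:350]; b=cv2.imread('pics/top1.png')[190:360,230:380]
c=np.vstack([cv2.resize(a,(600,360),interpolation=cv2.INTER_NEAREST)]); 
c=np.clip(c.astype(float)*1.7,0,255)
b=np.clip(cv2.resize(b,None,fx=1.4,fy=1.4).astype(float)*1.5,0,255)
o=np.zeros((600,800,3)); o[:360,:600]=c; o[362:600,:210]=b
cv2.imwrite('pics/c2.png',o)
s=load('side1');print((proj(s,[.5581,.0057,.0799])))
E
```

```text
[310.43246189 230.35993869][ WARN:0@0.692] global loadsave.cpp:1063 imwrite_ Unsupported depth image for selected encoder is fallbacked to CV_8U.
```

View pics/c2.png

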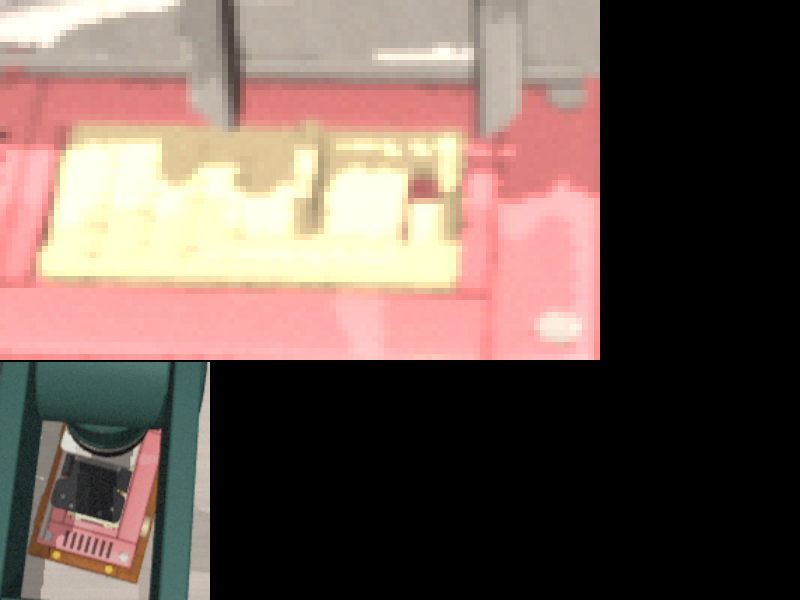

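```bash
python3 - <<'E'
from h import *
s=load('top1'); u=np.array([.964,-.2656,0]);v=np.array([.2656,.964,0]); t=np.array([.5581,.0057,0])
for z in(.177,.197,.22): print(z,[proj(s,t-u*.0885+v*b+[0,0,z]).round(0) for b in(-.0375,.0375)])
s=load('side1')
for z in(.177,.197): print(z,[proj(s,t+u*a-v*.0375+[0,0,z]).round(0) for a in(-.0885,.0885)])
a=cv2.imread('pics/top1.png')[230:330,240:350]; c=np.clip(cv2.resize(a,None,fx=4,fy=4,interpolation=cv2.INTER_CUBIC).astype(float)*1.8,0,255).astype(np.uint8)
cv2.imwrite('pics/c3.png',c)
E
```

```text
0.177 [array([318., 307.]), array([269., 293.])]
0.197 [array([318., 306.]), array([267., 292.])]
0.22 [array([318., 306.]), array([266., 291.])]
0.177 [array([248., 199.]), array([365., 201.])]
0.197 [array([246., 189.]), array([366., 191.])]
```

View pics/c3.png

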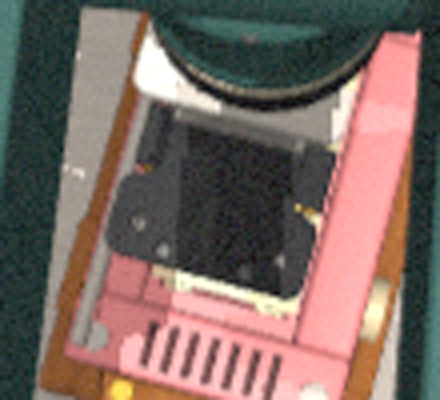

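Call:
step_arm(plan=[[[0,0,-2,0,70],[0,0,-2,0,70],[0,0,-2,0,60],[0,0,-2,0,55]]])

```text
time: 2.78
tool_pos: [0.5576, 0.0065, 0.0766]
ee_rot: [3.141, -0.0, 1.302]
wrist_force: [-0.2, -0.1, 0.4]
width: 0.0555
```

Call:
step_arm(plan=[[[0,0,0,0,45],[0,0,0,0,42],[0,0,0,0,38],[0,0,0,0,35],[0,0,0,0,35]]])

```text
time: 3.2
tool_pos: [0.5574, 0.0065, 0.0764]
ee_rot: [3.142, 0.0, 1.302]
wrist_force: [-0.0, 0.1, -0.1]
width: 0.0331
```

```bash
python3 - <<'E'
from h import *
s=load('side1'); t=np.array([.5581,.0057,0]); u=np.array([.964,-.2656,0]);v=np.array([.2656,.964,0])
print('obs',250+225/6,200+130/6,250+488/6,200+138/6)
for z in(.08,.09,.095,.1,.105):
  print(z,[proj(s,t+u*a+v*b+[0,0,z]).round(1) for a in(-.035,.035) for b in (-.008,.008)])
E
```

```text
obs 287.5 221.66666666666666 331.3333333333333 223.0
0.08 [array([289.5, 233.1]), array([290.5, 226.7]), array([330.8, 234. ]), array([331.2, 227.6])]
0.09 [array([289.1, 228.7]), array([290.1, 222.3]), array([330.7, 229.7]), array([331.1, 223.3])]
0.095 [array([288.9, 226.5]), array([289.9, 220.2]), array([330.7, 227.5]), array([331.1, 221.1])]
0.1 [array([288.7, 224.3]), array([289.7, 218. ]), array([330.7, 225.3]), array([331.1, 218.9])]
0.105 [array([288.5, 222.1]), array([289.5, 215.7]), array([330.6, 223. ]), array([331.1, 216.6])]
```

Call:
step_arm(plan=[[[0,0,0,0,70],[0,0,0,0,70],[0,0,0,0,70],[0,0,0,0,70],[0,0,-3,0,70],[0,0,-6,0,70],[0,0,-6,0,70]]])

```text
time: 3.78
tool_pos: [0.5568, 0.0065, 0.0694]
ee_rot: [-3.14, 0.0, 1.302]
wrist_force: [-1.1, 0.3, 0.1]
width: 0.0657
```

```bash
python3 - <<'E'
from h import *
o=robot.get_obs();print(o['time'],o['tool_pos'],o['wrist_force'],o['width'])
snap('side','side2.png')
a=cv2.imread('pics/side2.png')[190:265,250:350]; cv2.imwrite('pics/c4.png',np.clip(cv2.resize(a,(800,600),interpolation=cv2.INTER_CUBIC).astype(float)*1.7,0,255).astype(np.uint8))
E
```

```text
3.7833 [0.5567906  0.00648496 0.06938048] [-1.12821206  0.33632395  0.11538184] 0.06569823803347558
```

View pics/c4.png

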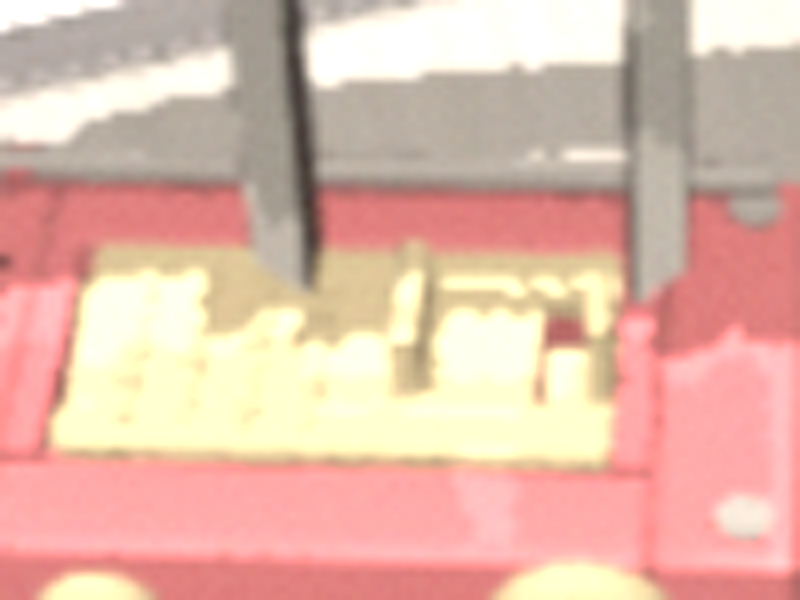

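Call:
step_arm(plan=[[[0,0,-4,0,70],[0,0,-8,0,70],[0,0,-10,0,70],[0,0,-11,0,70],[0,0,-11,0,70]]])

```text
time: 4.25
tool_pos: [0.5571, 0.0064, 0.0589]
ee_rot: [-3.141, 0.0, 1.302]
wrist_force: [0.1, -0.1, -0.3]
width: 0.0654
```

Call:
step_arm(plan=[[[0,0,-1,0,70],[0,0,-2,0,70],[0,0,-2,0,70]]])

```text
time: 4.5
tool_pos: [0.5574, 0.0064, 0.0573]
ee_rot: [3.142, 0.0, 1.302]
wrist_force: [-1.2, -0.1, 0.8]
width: 0.0661
```

Call:
step_arm(plan=[[[0,0,0,0,55],[0,0,0,0,48],[0,0,0,0,44],[0,0,0,0,40],[0,0,0,0,37],[0,0,0,0,33],[0,0,0,0,30]]])

```text
time: 5.08
tool_pos: [0.5574, 0.0065, 0.058]
ee_rot: [3.141, -0.0, 1.302]
wrist_force: [-0.0, -0.5, 3.4]
width: 0.0361
```

Call:
step_arm(plan=[[[0,0,0,0,20],[0,0,0,0,10],[0,0,0,0,0],[0,0,0,0,0]]])

```text
time: 5.42
tool_pos: [0.5574, 0.0065, 0.0578]
ee_rot: [3.141, -0.0, 1.302]
wrist_force: [-1.6, 0.4, 4.7]
width: 0.0365
```

Call:
step_arm(plan=[[[-0.4,0.1,2.3,0,0],[-0.8,0.2,4.5,0,0],[-1.4,0.4,6.8,0,0],[-1.9,0.5,9,0,0],[-1.9,0.5,9,0,0]]])

```text
time: 5.83
tool_pos: [0.5555, 0.0068, 0.0658]
ee_rot: [-3.141, 0.0, 1.302]
wrist_force: [3.8, -0.3, -7.4]
width: 0.0361
```

```bash
python3 - <<'E'
from h import *
o=robot.get_obs();print(o['time'],o['tool_pos'],o['wrist_force'],o['wrist_torque'],o['width'])
snap('side','side3.png')
a=cv2.imread('pics/side3.png')[190:265,250:350]; cv2.imwrite('pics/c5.png',np.clip(cv2.resize(a,(800,600),interpolation=cv2.INTER_CUBIC).astype(float)*1.7,0,255).astype(np.uint8))
E
```

```text
5.8333 [0.55547619 0.00682527 0.06584136] [ 3.78903228 -0.28432744 -7.42870788] [-0.35582411 -1.34269185 -0.01871794] 0.03614528615892741
```

View pics/c5.png

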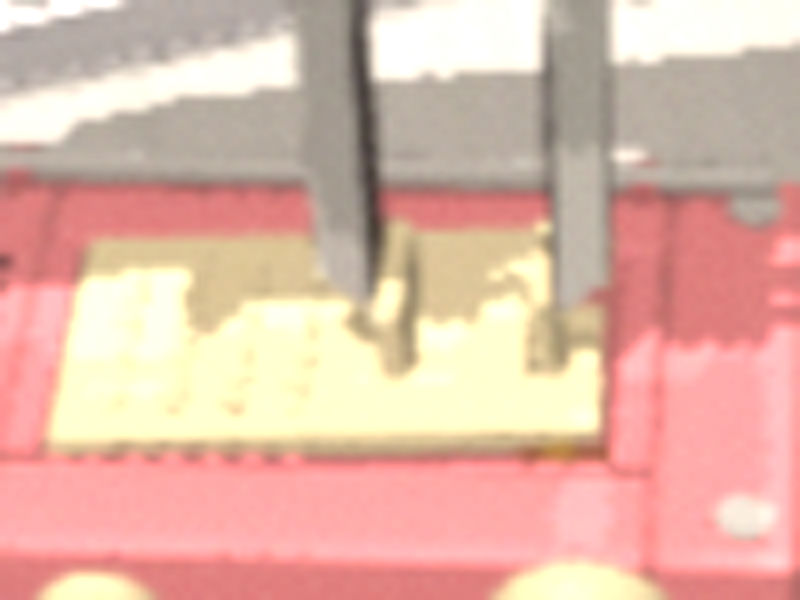

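Call:
step_arm(plan=[[[-0.6,0.2,2.2,0,0],[-1.3,0.35,4.4,0,0],[-2,0.55,6.6,0,0],[-2.7,0.75,8.8,0,0],[-2.7,0.75,8.8,0,0]]])

```text
time: 6.3
tool_pos: [0.5526, 0.0078, 0.0762]
ee_rot: [3.142, -0.0, 1.302]
wrist_force: [1.7, -0.1, -3.5]
width: 0.0355
```

Call:
step_arm(plan=[[[-0.8,0.2,2.1,0,0],[-1.7,0.45,4.3,0,0],[-2.6,0.7,6.3,0,0],[-3.0,0.8,7,0,0],[-3.0,0.8,7,0,0]]])

```text
time: 6.72
tool_pos: [0.5612, 0.0056, 0.0913]
ee_rot: [3.112, -0.002, 1.301]
wrist_force: [16.3, -6.0, 7.3]
width: 0.004
```

```bash
python3 - <<'E'
from h import *
o=robot.get_obs();print(o['time'],o['tool_pos'],o['wrist_force'],o['wrist_torque'],o['width'])
snap('side','side4.png')
a=cv2.imread('pics/side4.png')[190:265,250:350]; cv2.imwrite('pics/c6.png',np.clip(cv2.resize(a,(800,600),interpolation=cv2.INTER_CUBIC).astype(float)*1.7,0,255).astype(np.uint8))
E
```

```text
6.7167 [0.56123406 0.00559844 0.09126221] [16.30938816 -6.02671623  7.29831717] [-1.14241932 -3.43364223  0.0265119 ] 0.0040366103414674545
```

View pics/c6.png

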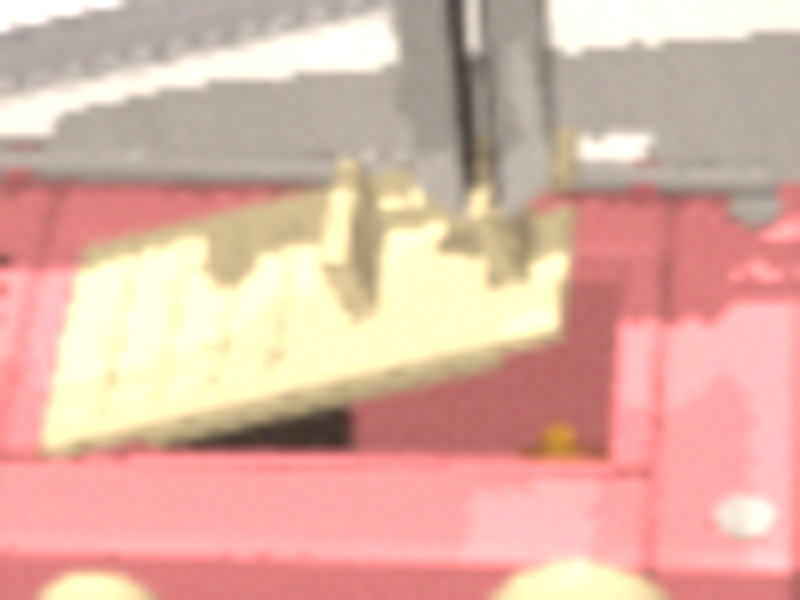

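The ridge-side finger slipped over the ridge. The opening is now 4 mm, so the jaws hold the tab leaf itself. The cover is swung up about 0.3 rad and its tab end is clear. I'll ease the arm forward, then draw the hooks out.

Call:
step_arm(plan=[[[3,-0.8,0,0,0],[6,-1.6,0,0,0],[9,-2.4,0,0,0],[11.5,-3.2,0,0,0],[11.5,-3.2,0,0,0],[11.5,-3.2,0,0,0]]])

```text
time: 7.27
tool_pos: [0.5656, 0.0042, 0.0862]
ee_rot: [3.131, -0.001, 1.301]
wrist_force: [6.6, -2.9, 2.3]
width: 0.0038
```

```bash
python3 - <<'E'
from h import *
o=robot.get_obs();print(o['time'],o['tool_pos'],o['ee_rot'],o['wrist_force'],o['wrist_torque'],o['width'])
E
```

```text
7.2667 [0.56556386 0.00422023 0.08620925] [ 3.13067558e+00 -9.90021463e-04  1.30135782e+00] [ 6.61645697 -2.86021972  2.2764173 ] [-0.54060705 -1.56102715  0.00327952] 0.0038363138037653885
```

Call:
step_arm(plan=[[[3,-0.8,0,0,0],[6,-1.6,0,0,0],[9,-2.4,0,0,0],[12,-3.2,0,0,0],[12,-3.2,0,0,0]]])

```text
time: 7.68
tool_pos: [0.5734, 0.0021, 0.0825]
ee_rot: [-3.141, -0.0, 1.302]
wrist_force: [2.1, -1.4, -0.6]
width: 0.0037
```

Call:
step_arm(plan=[[[3,-0.8,0,0,0],[6,-1.6,0,0,0],[6,-1.6,0,0,0]]])

```text
time: 7.93
tool_pos: [0.5787, 0.0006, 0.0815]
ee_rot: [-3.139, 0.0, 1.302]
wrist_force: [0.3, -0.1, -1.4]
width: 0.0037
```

```bash
python3 - <<'E'
from h import *
o=robot.get_obs();print(o['time'],o['tool_pos'],o['ee_rot'],o['wrist_force'],o['wrist_torque'],o['width'])
snap('side','side5.png')
a=cv2.imread('pics/side5.png')[170:275,240:380]; cv2.imwrite('pics/c7.png',np.clip(cv2.resize(a,(800,600),interpolation=cv2.INTER_CUBIC).astype(float)*1.7,0,255).astype(np.uint8))
E
```

```text
7.9333 [0.57870976 0.00063066 0.08147511] [-3.13930844e+00  2.25824719e-04  1.30185204e+00] [ 0.27488654 -0.09460592 -1.3644147 ] [-0.06010966 -0.13287796  0.04374398] 0.00369355570382432
```

View pics/c7.png

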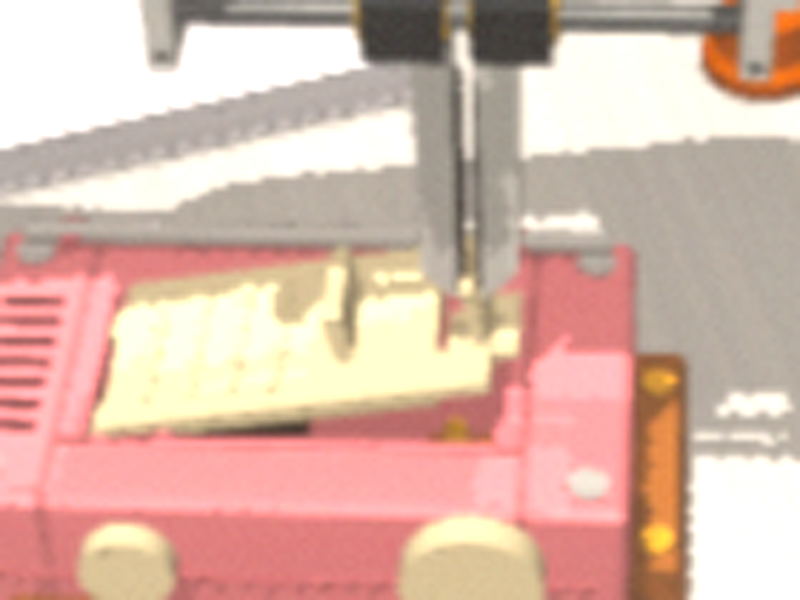

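Call:
step_arm(plan=[[[1,-0.3,2,0,0],[2,-0.5,4,0,0],[5,-1.3,4,0,0],[8,-2.1,4,0,0],[11,-2.9,4,0,0],[13,-3.4,4,0,0],[13,-3.4,4,0,0]]])

```text
time: 8.57
tool_pos: [0.5927, -0.0031, 0.0861]
ee_rot: [3.141, 0.0, 1.302]
wrist_force: [-0.2, -1.1, -1.4]
width: 0.0034
```

```bash
cat >> h.py <<'E'
def ivory(fn,box):
    im=cv2.imread('pics/'+fn+'.png'); H,S,V=[x.astype(int) for x in cv2.split(cv2.cvtColor(im,cv2.COLOR_BGR2HSV))]
    m=((H>18)&(H<45)&(S>22)&(V>55)).astype(np.uint8)*255; z=np.zeros_like(m); x0,y0,x1,y1=box; z[y0:y1,x0:x1]=m[y0:y1,x0:x1]
    cs,_=cv2.findContours(z,cv2.RETR_EXTERNAL,cv2.CHAIN_APPROX_NONE); c=max(cs,key=cv2.contourArea); p=c[:,0,:]
    return cv2.contourArea(c),dict(left=p[p[:,0].argmin()],right=p[p[:,0].argmax()],bl=p[(p[:,1]-p[:,0]).argmax()],br=p[(p[:,1]+p[:,0]).argmax()],tl=p[(p[:,0]+p[:,1]).argmin()])
E
python3 - <<'E'
from h import *
o=robot.get_obs();print(o['time'],o['tool_pos'],o['ee_rot'],o['wrist_force'],o['wrist_torque'],o['width'])
snap('side','side6.png')
for f in('side0','side4','side5','side6'):print(f,ivory(f,(245,195,355,257)))
E
```

```text
8.5667 [ 0.59274434 -0.00311048  0.08609055] [3.14146813e+00 5.50355485e-05 1.30162211e+00] [-0.15615207 -1.1243471  -1.36872089] [-0.0099326  -0.0837267  -0.03340982] 0.003378845930946412
side0 (1613.5, {'left': array([256, 243], dtype=int32), 'right': array([326, 229], dtype=int32), 'bl': array([256, 244], dtype=int32), 'br': array([324, 247], dtype=int32), 'tl': array([263, 221], dtype=int32)})
side4 (1391.0, {'left': array([256, 243], dtype=int32), 'right': array([320, 223], dtype=int32), 'bl': array([256, 245], dtype=int32), 'br': array([318, 231], dtype=int32), 'tl': array([262, 221], dtype=int32)})
side5 (1500.5, {'left': array([257, 242], dtype=int32), 'right': array([329, 231], dtype=int32), 'bl': array([257, 244], dtype=int32), 'br': array([324, 237], dtype=int32), 'tl': array([264, 221], dtype=int32)})
side6 (1594.0, {'left': array([262, 237], dtype=int32), 'right': array([338, 226], dtype=int32), 'bl': array([262, 240], dtype=int32), 'br': array([332, 235], dtype=int32), 'tl': array([271, 216], dtype=int32)})
```

Call:
step_arm(plan=[[[0,0,4,0,0],[0,0,10,0,0],[0,0,18,0,0],[0,0,28,0,0],[0,0,40,0,0],[0,0,50,0,0],[0,0,56,0,0],[0,0,58,0,0]]])

```text
time: 9.28
tool_pos: [0.5934, -0.003, 0.1468]
ee_rot: [3.138, -0.001, 1.302]
wrist_force: [0.1, -0.6, 0.2]
width: 0.0036
```

```bash
python3 - <<'E'
from h import *
o=robot.get_obs();print(o['time'],o['tool_pos'],o['ee_rot'],o['wrist_force'],o['wrist_torque'],o['width'])
snap('side','side7.png')
print(ivory('side7',(245,150,365,257)))
a=cv2.imread('pics/side7.png')[150:270,225:385]; cv2.imwrite('pics/c8.png',np.clip(cv2.resize(a,(800,600),interpolation=cv2.INTER_CUBIC).astype(float)*1.7,0,255).astype(np.uint8))
E
```

```text
9.2833 [ 0.59337864 -0.00300604  0.14678619] [ 3.13769883e+00 -6.32849729e-04  1.30188108e+00] [ 0.05722684 -0.57474361  0.15857327] [-0.05705335 -0.16473534  0.05274059] 0.0036042925437844418
(1827.5, {'left': array([257, 209], dtype=int32), 'right': array([340, 200], dtype=int32), 'bl': array([258, 213], dtype=int32), 'br': array([333, 208], dtype=int32), 'tl': array([267, 188], dtype=int32)})
```

View pics/c8.png

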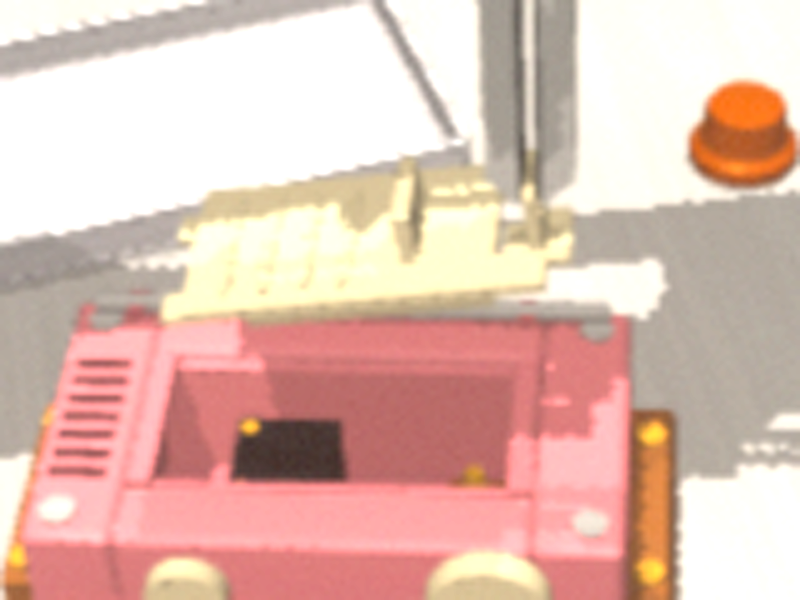

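```bash
python3 - <<'E'
from h import *
s=load('side7'); u=np.array([.964,-.2656,0]);v=np.array([.2656,.964,0]); t=np.array([.5934,-.003,0])
for z in(.12,.13,.14,.15,.16,.17): print(z,proj(s,t+u*.004-v*.0315+[0,0,z]).round(1),proj(s,t-u*.112-v*.0315+[0,0,z]).round(1),'tip',proj(s,t-v*.008+[0,0,z]).round(1))
E
```

```text
0.12 [333.3 225.6] [261.2 224. ] tip [331.4 215.8]
0.13 [333.2 221. ] [260.5 219.4] tip [331.3 211.2]
0.14 [333.2 216.2] [259.8 214.6] tip [331.3 206.4]
0.15 [333.2 211.4] [259.1 209.8] tip [331.2 201.6]
0.16 [333.1 206.4] [258.4 204.9] tip [331.2 196.7]
0.17 [333.1 201.4] [257.6 199.9] tip [331.1 191.7]
```

Call:
step_arm(plan=[[[-2,10,8,0.05,0],[-5,30,18,0.1,0],[-8,55,25,0.15,0],[-12,80,25,0.2,0],[-16,105,25,0.25,0],[-20,130,25,0.3,0],[-24,155,25,0.35,0],[-28,180,25,0.387,0]]])

```text
time: 10.0
tool_pos: [0.5636, 0.1781, 0.1685]
ee_rot: [-3.14, 0.0, 1.691]
wrist_force: [0.2, -0.3, -0.7]
width: 0.0037
```

Call:
step_arm(plan=[[[-4,30,0,0,0],[-8,60,-10,0,0],[-11,82,-20,0,0],[-12,95,-30,0,0],[-13,104,-45,0,0],[-13,108,-60,0,0],[-13,108,-70,0,0],[-13,108,-76,0,0]]])

```text
time: 10.67
tool_pos: [0.5503, 0.2842, 0.0905]
ee_rot: [-3.138, 0.002, 1.689]
wrist_force: [0.4, -0.6, -0.7]
width: 0.0037
```

```bash
python3 - <<'E'
from h import *
o=robot.get_obs();print(o['time'],o['tool_pos'],o['ee_rot'],o['wrist_force'],o['wrist_torque'],o['width'])
snap('side','side8.png'); print(ivory('side8',(200,90,365,215)))
E
```

```text
10.6667 [0.55025865 0.28415896 0.09051793] [-3.13784030e+00  1.67912578e-03  1.68875731e+00] [ 0.3674618  -0.58715516 -0.68262726] [-0.0219519  -0.06040612 -0.00947571] 0.0036747977326455758
(1705.0, {'left': array([300, 104], dtype=int32), 'right': array([364, 130], dtype=int32), 'bl': array([317, 125], dtype=int32), 'br': array([364, 130], dtype=int32), 'tl': array([300, 104], dtype=int32)})
```

Call:
step_arm(plan=[[[2,0,-20,0,0],[2,0,-38,0,0],[2,0,-50,0,0],[2,0,-58,0,0],[2,0,-62,0,0],[2,0,-62,0,0]]])

```text
time: 11.22
tool_pos: [0.5531, 0.2846, 0.0306]
ee_rot: [-3.14, 0.0, 1.688]
wrist_force: [-0.3, 0.5, -0.8]
width: 0.0032
```

Call:
step_arm(plan=[[[0,0,-2,0,0],[0,0,-4,0,0],[0,0,-6,0,0],[0,0,-8,0,0],[0,0,-8,0,0]]])

```text
time: 11.63
tool_pos: [0.5532, 0.2851, 0.023]
ee_rot: [-3.141, 0.0, 1.689]
wrist_force: [0.2, 0.1, 0.1]
width: 0.0039
```

Call:
step_arm(plan=[[[0,0,-2,0,0],[0,0,-4,0,0],[0,0,-6,0,0],[0,0,-6,0,0]]])

```text
time: 11.97
tool_pos: [0.5529, 0.285, 0.0165]
ee_rot: [-3.141, 0.0, 1.689]
wrist_force: [-0.5, 0.3, -0.1]
width: 0.0034
```

Call:
step_arm(plan=[[[0,0,-1.5,0,0],[0,0,-3,0,0],[0,0,-4.5,0,0],[0,0,-6,0,0],[0,0,-6,0,0]]])

```text
time: 12.38
tool_pos: [0.5535, 0.2851, 0.0112]
ee_rot: [3.141, -0.0, 1.689]
wrist_force: [-0.1, 0.4, 1.1]
width: 0.0033
```

Call:
step_arm(plan=[[[0,0,-1,0,0],[0,0,-2,0,0],[0,0,-3,0,0],[0,0,-3,0,0]]])

```text
time: 12.72
tool_pos: [0.5534, 0.2851, 0.0081]
ee_rot: [3.141, 0.0, 1.689]
wrist_force: [0.6, 0.9, 0.5]
width: 0.0037
```

```bash
python3 - <<'E'
from h import *
o=robot.get_obs();print(o['time'],o['tool_pos'],o['ee_rot'],o['wrist_force'],o['wrist_torque'],o['width'])
s=snap('side','side9.png')
# expected level pose: corners of plate bottom, near side
u=np.array([.993,.118,0]);v=np.array([-.118,.993,0]); t=np.array([*o['tool_pos'][:2],0])
print('pred',[proj(s,t+u*a-v*.0315+[0,0,.019]).round(1) for a in(-.112,.004)])
print(ivory('side9',(200,140,335,215)))
E
```

```text
12.7167 [0.55337877 0.28505262 0.0081274 ] [3.14140163e+00 3.18075784e-05 1.68876767e+00] [0.59734453 0.87616186 0.50405582] [-0.01094352 -0.15533507  0.01000223] 0.0037489651782112742
pred [array([237.5, 185.8]), array([290.6, 174.1])]
(1079.5, {'left': array([229, 174], dtype=int32), 'right': array([291, 171], dtype=int32), 'bl': array([233, 187], dtype=int32), 'br': array([290, 174], dtype=int32), 'tl': array([233, 169], dtype=int32)})
```

Call:
step_arm(plan=[[[0,0,-1,0,0],[0,0,-2,0,0],[0,0,-2,0,0]]])

```text
time: 13.02
tool_pos: [0.5535, 0.2851, 0.0062]
ee_rot: [3.141, -0.0, 1.689]
wrist_force: [0.2, 0.3, 1.3]
width: 0.0032
```

Call:
step_arm(plan=[[[0,0,-1,0,0],[0,0,-2,0,0],[0,0,-2,0,0]]])

```text
time: 13.27
tool_pos: [0.554, 0.2852, 0.0054]
ee_rot: [3.14, -0.0, 1.689]
wrist_force: [0.4, -0.2, 5.0]
width: 0.0035
```

Call:
step_arm(plan=[[[0,0,-1,0,0],[0,0,-1,0,0],[0,0,-1,0,4],[0,0,-1,0,8],[0,0,-1,0,14],[0,0,-1,0,20],[0,0,-1,0,24],[0,0,0,0,24]]])

```text
time: 13.93
tool_pos: [0.5526, 0.2849, 0.0033]
ee_rot: [-3.14, 0.0, 1.689]
wrist_force: [0.9, 0.7, -0.4]
width: 0.0221
```

Call:
step_arm(plan=[[[0,0,10,0,24],[0,0,30,0,24],[0,0,65,0,24],[0,0,105,0,24],[-10,-40,145,0,30],[-10,-80,165,0,40],[-10,-120,165,0,50],[-10,-160,165,0,50]]])

```text
time: 14.6
tool_pos: [0.5446, 0.1372, 0.1732]
ee_rot: [3.134, -0.0, 1.691]
wrist_force: [0.2, 0.5, 0.1]
width: 0.0445
```

```bash
python3 - <<'E'
from h import *
o=robot.get_obs();print(o['time'],o['tool_pos'],o['ee_rot'],o['wrist_force'],o['width'])
s=snap('side','side10.png'); t=snap('top','top10.png')
print(ivory('side10',(200,140,335,215)))
u=np.array([.993,.118,0]);v=np.array([-.118,.993,0])
for n,b in(('side',(200,140,335,215)),('top',(110,225,210,355))):
    s=load(n+'10'); im=cv2.imread(f'pics/{n}10.png'); H,S,V=[x.astype(int) for x in cv2.split(cv2.cvtColor(im,cv2.COLOR_BGR2HSV))]
    m=((H>18)&(H<45)&(S>22)&(V>55)).astype(np.uint8); z=np.zeros_like(m); x0,y0,x1,y1=b; z[y0:y1,x0:x1]=m[y0:y1,x0:x1]
    c=max(cv2.findContours(z,0,1)[0],key=cv2.contourArea)
    P=np.array([onz(s,p,.019)[:2] for p in c[:,0,:].astype(float)])*1000; print(n,cv2.minAreaRect(P.astype(np.float32)))
a=cv2.imread('pics/side10.png')[135:255,200:360];b=cv2.imread('pics/top10.png')[200:380,90:390]
o=np.zeros((600,800,3),np.uint8); o[:360,:480]=cv2.resize(a,(480,360),interpolation=cv2.INTER_CUBIC)
o[:120,480:640]=0; b2=cv2.resize(b,None,fx=1.3,fy=1.3); o[362:362+234,:390]=b2
cv2.imwrite('pics/c9.png',o)
E
```

```text
14.6 [0.54459938 0.13723913 0.17323809] [ 3.13408872e+00 -1.83937403e-04  1.69091926e+00] [0.17998428 0.51188813 0.14261527] 0.04445994930191743
(1068.0, {'left': array([229, 173], dtype=int32), 'right': array([291, 170], dtype=int32), 'bl': array([234, 188], dtype=int32), 'br': array([289, 175], dtype=int32), 'tl': array([232, 169], dtype=int32)})
side ((497.43206787109375, 275.7554016113281), (130.61480712890625, 77.0236587524414), 8.314090728759766)
top ((494.5862731933594, 282.21673583984375), (132.92404174804688, 61.22723388671875), 9.800995826721191)
```

```bash
python3 - <<'E'
from h import *
for n,b,(gx0,gy0,gx1,gy1) in(('top',(445,255,520,325),(476,278,516,300)),('side',(270,385,355,478),(300,380,326,436))):
    s=load(n+'0'); im=cv2.imread(f'pics/{n}0.png'); H,S,V=[x.astype(int) for x in cv2.split(cv2.cvtColor(im,cv2.COLOR_BGR2HSV))]
    m=((H<20)&(S>90)&(V>(58 if n=='top' else 60))).astype(np.uint8); z=np.zeros_like(m); x0,y0,x1,y1=b; z[y0:y1,x0:x1]=m[y0:y1,x0:x1]
    c=cv2.convexHull(np.vstack([q for q in cv2.findContours(z,0,1)[0] if cv2.contourArea(q)>30]))
    P=np.array([onz(s,p,.04)[:2] for p in c[:,0,:].astype(float)])*1000; print(n,'stand',cv2.minAreaRect(P.astype(np.float32)))
    print('S\n',S[gy0:gy1:2,gx0:gx1:2] if n=='side' else S[gy0:gy1,gx0:gx1:2]); 
    print('V\n',V[gy0:gy1:2,gx0:gx1:2] if n=='side' else V[gy0:gy1,gx0:gx1:2])
E
```

```text
top stand ((495.77667236328125, -309.0238952636719), (79.0144271850586, 77.85995483398438), 68.28074645996094)
S
 [[151 162 128 189 206 159 174 160 169 175 169 171 179 178 141 183 203 187
  147  33]
 [149 111 139 199 188 153 166 162 159 169 171 158 162 149 158 159 159 164
  186  32]
 [158 130 151 137 163 178 170 147 139 202 189 159 185 160 162 191 162 174
  155  28]
 [150 140 133 159 156 148 175 141 156 152 185 145 113 135  76  83 104 159
  139  30]
 [172 181 125 186 113 146 188 166 159 142 131  96  19  23  36  29  26 135
   69  28]
 [127 115 159 188 186 146 146 123 108  66  16  38  14  21  23  27  30  62
   43  34]
 [140 125 128  89  54  19  80 161  21  16  26  15  30  16  28  29  30  33
   31  28]
 [148 152 153  64  31  46  32  18  36  40   9  20  25  24  32  27  30  28
   30  32]
 [153 155  77  45   7  18  20  69  24  23  14  46  29  29  30  29  32  28
   29  25]
 [150 131  46  20  12  12  27  41  18  16  22   7  23  23  29  25  30  27
   28  30]
 [145 177  36  34  36  32  34  26  19  43  27  39  29  32  28  25  27  31
   31  30]
 [172 153  26  44  41  35  33  32  23   7  30  45  
[... 5259 characters left out ...]
66  65  61  66  59  58  54  60  62  60]
 [ 94  77  62  67  65  66  68  66  64  55  60  59  61]
 [ 91  78  60  62  72  63  66  59  60  54  61  61  60]
 [ 90  87  60  70  67  67  73  66  60  63  60  60  61]
 [ 91  86  81  68  70  66  71  66  71  67  62  60  62]
 [ 90  83  87  96  92  81  74  80  80  69  63  62  77]
 [ 88  84  84  96  96  97  94  88  83  72  67  77  86]
 [ 88  87  90  95  97  98  94  87  82  73  72  85  89]
 [ 80  77  93  96  99  97  96  89  82  82  79  79  88]
 [ 77  73  98 102  99  98  97  91  89  88  81  87  88]
 [ 76  74  84 103 107 106 103 100  97  86  85  85  88]
 [ 76  73  75  78  96 101 103  90  87  88  86  86  87]
 [ 74  74  74  72  74  72  75  87  87  88  87  85  88]]
```

```bash
python3 - <<'E'
from h import *
t=load('top0');s=load('side0')
print('top disc',onz(t,(509,286.6),.13)*1000,'collar',onz(t,(479.7,290),.0435)*1000)
print('side collar bottom',onz(s,(311.8,433),.04)*1000,' axis',onz(s,(310.8,410),.085)*1000)
g=np.array([.4957,-.309,0])
for z in(.04,.085,.13): print(z,proj(t,g+[0,0,z]),proj(s,g+[0,0,z]))
for f in('top','side'):
  S=load(f+'0');print([proj(S,g+[a,b,.0435]).round(1).tolist() for a,b in((.012,0),(-.012,0),(0,.012),(0,-.012))])
E
```

```text
top disc [ 494.82714579 -311.85201665  130.        ] collar [ 495.21093306 -297.11992312   43.5       ]
side collar bottom [ 493.98113818 -320.98008466   40.        ]  axis [ 495.99633799 -313.0371467    85.        ]
0.04 [485.56289035 289.83919377] [311.2915626 423.7498874]
0.085 [495.73857512 288.05800472] [309.91977225 406.98269716]
0.13 [507.18019651 286.0552215 ] [308.39479465 388.34312194]
[[485.9, 283.0], [486.7, 296.5], [479.6, 289.7], [493.0, 289.7]]
[[320.4, 420.5], [302.0, 424.5], [309.4, 413.8], [313.0, 431.5]]
```

Call:
step_arm(plan=[[[-5,-41,0,0,60],[-10,-82,0,0,60],[-14,-123,0,0,60],[-18,-164,0,0,60],[-23,-205,0,0,60],[-27,-246,0,0,60],[-32,-287,0,0,60],[-36,-328,0,0,60]]])

```text
time: 15.37
tool_pos: [0.5071, -0.1914, 0.1692]
ee_rot: [3.141, -0.0, 1.689]
wrist_force: [0.9, 0.5, 0.0]
width: 0.0563
```

Call:
step_arm(plan=[[[-3,-30,0,0,60],[-6,-60,0,0,60],[-10,-90,0,0,60],[-10,-97,0,0,60],[-10,-97,0,0,60],[-10,-97,0,0,60]]])

```text
time: 15.87
tool_pos: [0.4977, -0.2864, 0.1686]
ee_rot: [3.141, -0.001, 1.689]
wrist_force: [0.6, -0.3, 0.8]
width: 0.0563
```

```bash
python3 - <<'E'
from h import *
o=robot.get_obs();print(o['time'],o['tool_pos'],o['ee_rot'],o['wrist_force'],o['width'])
s=snap('top','top11.png'); im=s['frame']; H,S,V=[x.astype(int) for x in cv2.split(cv2.cvtColor(im,cv2.COLOR_RGB2HSV))]
# terminal block (black) in opening
c=np.array([.5269,.0144]); u=np.array([.964,-.2656]);v=np.array([.2656,.964]); R0=proj(s,[*(c-u*.02),.052]); print('pred hole px',R0)
x,y=R0.round().astype(int)
print(V[y-24:y+24:2,x-20:x+28:2])
E
```

```text
15.8667 [ 0.49767965 -0.28637263  0.16863172] [ 3.14131677e+00 -1.23568166e-03  1.68880943e+00] [ 0.58880213 -0.34684592  0.75277725] 0.05629881259786233
pred hole px [301.63054787 283.05571668]
[[131 131 131 109 131  70 124 132 131 130 133 130 130 130 131 132 130 134
  107  96  95 104 134 102]
 [130 133 133 119 125  64 133 131 132 131 132 130 133 132 132 131 132 134
  101 103 102 112 131 112]
 [132 133 127 129 102  88 133 129 130 132 130 132 134 131 131 130 132 131
  102 103 101 128 123 128]
 [130 130  98 134  75 118 130 132 131 133 131 132 131 132 133 130 133 108
  100 102 102 128 105 130]
 [131 132 112 131  65 127 130 134 130 132 131 133 131 132 131 129 130 105
  101 101 103 130 109 132]
 [131 130 127 120  73 108 109 130 128 134 132 132 130 133 132 132 131 100
  104 102 119 133 121 132]
 [130 116 128  82  70  81  52  64  77 117 131 130 134 130 129 132 130 103
  101 101 128 124 127 130]
 [131 110 130  69  83  83  29  30  30  39  72  84 114 116 132 130 104 101
  102 101 133 101 128 132]
 [132 117 125  64  81  58  26  30  27  31  30  35  32  62  77 105 104  99
  102 111 132 111 130 1
[... 819 characters left out ...]
16 132 132 130 118 104  64  25  29  32  27  61 129  47  79  86 128
  120 125 132 132 103 104]
 [ 70 129 132 133 130 132 130 133 133 105  86  43  33  93  39  84  81 130
   94 131 132 132 122  98]
 [ 63 128 132 133 131 131 132 133 133 130 132 129 121  70  66  81  97 130
  112 131 129 131 131 104]
 [ 68  84  84  83 133 132 131 133 130 130 133 134 120  84  86  83 120 131
  122 133 132 132 129 133]
 [ 90  86  86  82 100 102 116 118 113 133 132 129 108 103 103  97 129 113
  129 128 132 131 131 105]
 [132 125 118 111 105 103 103 101 101 102 101 127 108 100 101 104 131  97
  131 134 132 118 100 100]
 [130 131 131 132 132 128 122 116 102 103 102 104 102 102 102 116 132 114
  130 131 130 103  99 101]]
```

```bash
python3 - <<'E'
from h import *
s=load('top11'); V=cv2.cvtColor(s['frame'],cv2.COLOR_RGB2GRAY).astype(float)
w=np.clip(V[278:291,295:308]-38,0,None); y,x=np.mgrid[278:291,295:308]; print(V[279:289,296:308].astype(int))
c=((w*x).sum()/w.sum(),(w*y).sum()/w.sum()); print(c,onz(s,c,.052)*1000,onz(s,c,.050)*1000)
E
```

```text
[[31 29 32 31 26 22 28 30 22 33 27 32]
 [30 29 25 22 17 11 20 21 28 28 32 29]
 [25 25 27 21 24 12 19 14 17 18 25 26]
 [30 22 22 23 23 28 36 38 24 17 29 35]
 [30 14 25 18 43 46 52 54 35 25 27 26]
 [32 26 10 20 55 58 60 61 43 20 26 28]
 [31 31 24 23 53 60 61 54 37 21 23 23]
 [27 25 30 16 38 46 47 39 29 25 27 27]
 [26 30 23 29 24 14 28 28 24 36 31 28]
 [25 27 24 29 32 27 31 28 26 23 23 32]]
(np.float64(301.70535714285717), np.float64(284.3080357142857)) [505.42153743  19.57513947  52.        ] [505.57973177  19.61993573  50.        ]
```

Call:
step_arm(plan=[[[-2,-12,0,0,60],[-2,-24,-20,0,60],[-2,-24,-50,0,60],[-2,-24,-80,0,60],[-2,-24,-100,0,60],[-2,-24,-110,0,60],[-2,-24,-113,0,60],[-2,-24,-113,0,60]]])

```text
time: 16.58
tool_pos: [0.4955, -0.3107, 0.0556]
ee_rot: [-3.141, -0.0, 1.69]
wrist_force: [0.6, 0.4, 0.0]
width: 0.0563
```

Call:
step_arm(plan=[[[0,0,0,0,45],[0,0,0,0,35],[0,0,0,0,28],[0,0,0,0,23],[0,0,0,0,20],[0,0,0,0,10],[0,0,0,0,10],[0,0,0,0,10]]])

```text
time: 17.25
tool_pos: [0.4956, -0.3114, 0.0561]
ee_rot: [3.141, 0.001, 1.689]
wrist_force: [-0.8, 0.7, 1.4]
width: 0.0197
```

```bash
python3 - <<'E'
from h import *
o=robot.get_obs();print(o['time'],o['tool_pos'],o['ee_rot'],o['wrist_force'],o['wrist_torque'],o['width'])
E
```

```text
17.25 [ 0.49559612 -0.31138631  0.0560946 ] [3.14092463e+00 5.19111643e-04 1.68878993e+00] [-0.78118752  0.73525445  1.43074863] [ 0.03715304 -0.03237101 -0.02485038] 0.019691791204576762
```

Call:
step_arm(plan=[[[0,0,12,0,10],[0,0,35,0,10],[0,0,65,0,10],[0,0,90,0,10],[1,30,95,0,10],[2,65,95,0,10],[4,105,95,0,10],[5,145,95,0,10]]])

```text
time: 17.92
tool_pos: [0.5, -0.1651, 0.1513]
ee_rot: [3.141, -0.0, 1.687]
wrist_force: [0.7, 0.2, -0.8]
width: 0.0197
```

Call:
step_arm(plan=[[[1,40,0,0,10],[2,80,0,0,10],[4,120,0,0,10],[5,150,0,0,10],[6,170,0,0,10],[6,181,0,0,10],[6,185,0,0,10],[6,185,0,0,10]]])

```text
time: 18.58
tool_pos: [0.5062, 0.0189, 0.1508]
ee_rot: [-3.141, 0.0, 1.69]
wrist_force: [1.4, -0.4, -1.5]
width: 0.0199
```

Call:
step_arm(plan=[[[0,0,-8,0,10],[0,0,-15,0,10],[0,0,-15,0,10]]])

```text
time: 18.83
tool_pos: [0.505, 0.0176, 0.1331]
ee_rot: [-3.137, -0.0, 1.687]
wrist_force: [-0.3, 0.1, -1.9]
width: 0.0191
```

```bash
python3 - <<'E'
from h import *
o=robot.get_obs();print(o['time'],o['tool_pos'],o['ee_rot'],o['wrist_force'],o['width'])
s=snap('side','side12.png'); t=o['tool_pos']
for z in(.075,.085,.095,.103,.11,.115): print(z,proj(s,[t[0],t[1],z]).round(1))
print('hole',proj(s,[.507,.0198,.052]).round(1))
a=s['frame'][185:260,240:340][:,:,::-1]; cv2.imwrite('pics/c10.png',np.clip(cv2.resize(a,(800,600),interpolation=cv2.INTER_CUBIC).astype(float)*1.7,0,255).astype(np.uint8))
H,S,V=cv2.split(cv2.cvtColor(s['frame'],cv2.COLOR_RGB2HSV))
p=proj(s,[t[0],t[1],.09]).round().astype(int); x,y=p; print(x,y); print('S');print(S[y-24:y+24,x-12:x+13]); print('V');print(V[y-24:y+24,x-12:x+13])
E
```

```text
18.8333 [0.50499374 0.01761536 0.13309157] [-3.13731571e+00 -4.50107166e-04  1.68681426e+00] [-0.3029163   0.11375949 -1.94427264] 0.019111743950644078
0.075 [278.8 232.8]
0.085 [278.3 228.5]
0.095 [277.8 224.1]
0.103 [277.4 220.6]
0.11 [277.  217.4]
0.115 [276.7 215.2]
hole [280.8 241.3]
278 226
S
[[ 34  30  32 ...  35  33  30]
 [ 27  32  32 ...  33  30  32]
 [ 32  28  36 ...  30  32  34]
 ...
 [114 117 115 ... 114 114 113]
 [116 114 112 ... 115 116 115]
 [115 117 116 ... 114 112 113]]
V
[[104 102  97 ... 108 109 110]
 [103 103  96 ... 109 109 110]
 [105 102  98 ... 110 112 113]
 ...
 [166 175 173 ... 165 165 165]
 [174 175 173 ... 162 160 160]
 [177 175 176 ... 176 177 179]]
```

```bash
python3 - <<'E'
from h import *
s=load('side12'); H,S,V=[x.astype(int) for x in cv2.split(cv2.cvtColor(s['frame'],cv2.COLOR_RGB2HSV))]
np.set_printoptions(linewidth=200)
for y in range(206,236): print(y,S[y,266:292],V[y,270:288:2])
E
```

```text
206 [31 33 28 33 32 32 32 26 34 29 28 31 35 37 26 35 31 28 28 30 31 31 30 31 31 28] [ 87 104 106  99  87  79 125 127 162]
207 [31 29 32 29 30 33 34 32 36 34 33 35 38 34 32 29 30 29 27 28 29 31 32 30 29 29] [ 92 106 105  99  87  79 134 159 166]
208 [31 29 30 32 35 34 32 29 29 34 28 27 32 31 36 33 30 30 30 26 30 31 31 31 31 30] [ 96 105 106  99  88  78 127 155 159]
209 [27 28 30 34 35 32 31 31 29 32 31 35 36 34 36 34 34 33 32 30 32 32 30 32 31 29] [ 95 107 105 100  92  78  90 128 129]
210 [33 32 34 37 32 30 36 31 32 32 30 34 31 33 33 35 35 30 30 31 34 32 32 31 32 29] [ 88 107 105 101  91  77  73 110 114]
211 [36 38 36 31 31 30 32 29 31 37 33 34 30 33 34 40 32 34 34 33 29 34 31 28 33 32] [ 90 105 106 101  93  82  79 106 106]
212 [57 55 56 46 33 32 29 31 27 30 30 29 35 34 36 30 37 42 44 43 46 46 43 48 45 45] [ 94 105 104 102  94  86  82  93  94]
213 [103 100  92  54  31  30  31  26  26  29  30  31  32  32  35  36  42  76  89  89  92  91  86  88  86  92] [106 108 107 102  97  94  86  97 100]
214 [112 112 104  65  36  30  34  32  34  30  30  31  36  35  35  36  62  96 112 113 113 110 110 1
[... 2457 characters left out ...]
5 111 116 112 113 111 114 112 112 112 115 111 115 109 110 110 114 115] [108 107 109 108 108 110 109 109 109]
232 [111 110 111 111 115 114 110 114 114 110 114 111 111 113 111 112 115 111 110 110 114 109 112 112 112 113] [109 109 103 103 108 108 109 109 107]
233 [110 116 112 110 111 110 115 112 116 120 114 111 111 109 113 110 113 114 115 109 110 112 109 113 113 114] [110 104  92  85  94  95  95  95  97]
234 [110 113 111 115 112 112 112 134 164 168 148  93  90  77  97  94  90  90  95  97  88 102  94  95  92  91] [109  93  98  79  51  50  51  51  52]
235 [115 114 110 116 114 108 117 158 188 181 160  99  94  57  83  70  75  70  81  77  70  71  71  83  64  81] [110  94 114  89  38  40  41  41  40]
```

```bash
python3 - <<'E'
from h import *
np.set_printoptions(linewidth=200)
o=robot.get_obs();print(o['time'],o['tool_pos'],o['ee_rot'])
for f in('side10','side12'):
  s=load(f); V=cv2.cvtColor(s['frame'],cv2.COLOR_RGB2GRAY)
  print(f)
  for y in range(232,250): print(y,V[y,268:300])
s=load('side12')
for b in(-.007,0,.007): print([proj(s,[.507+a,.0198+b,.052]).round(1).tolist() for a in(-.007,0,.007)])
c=np.array([.5269,.0144,.072]);u=np.array([.964,-.2656,0]);v=np.array([.2656,.964,0])
print('rim near edge',proj(s,c-u*.02-v*.033).round(1))
E
```

```text
18.8833 [0.50528563 0.01772894 0.13382308] [-3.13818488e+00 -4.10701171e-04  1.68691110e+00]
side10
232 [85 84 84 85 85 82 82 82 83 83 84 85 83 85 85 84 85 84 85 85 86 85 85 86 85 85 85 85 87 85 86 86]
233 [86 86 86 85 82 78 81 82 75 71 76 75 76 76 75 75 76 75 75 76 77 78 76 79 77 82 86 84 86 85 85 85]
234 [ 86  86  85  85  76  82 104 105  83  47  43  45  44  44  42  44  43  44  43  47  50  51  49  50  55  72  83  86  85  86  84  85]
235 [ 86  85  85  83  78  96 119 121  93  45  36  36  35  36  37  36  35  38  37  36  38  38  36  40  44  67  83  87  86  86  86  87]
236 [85 86 87 82 69 67 86 86 60 42 37 37 39 37 35 38 37 36 38 35 39 37 38 37 42 65 83 83 87 85 85 85]
237 [86 85 84 78 61 43 47 45 39 40 36 37 38 37 37 37 36 33 38 36 35 37 37 38 41 63 84 86 86 87 85 86]
238 [85 85 85 76 57 38 36 36 37 37 34 33 36 39 38 36 38 37 36 37 38 39 38 39 40 62 83 86 85 85 85 86]
239 [85 85 85 72 48 38 37 34 36 35 37 35 35 39 38 37 36 38 37 36 38 38 37 37 38 60 82 86 86 86 85 85]
240 [85 85 83 69 43 35 36 36 34 38 36 37 36 36 40 35 35 38 34 37 36 36 38 38 39 54 74 82 85 85 84 85]
241 [83 86 82 65 4
[... 2633 characters left out ...]
04  98  91  95  95  85  79  78  81  80  81  80  81  81  79  77  74  74  74  74  73  73  73  73  73  80  86  90 105 119 123]
247 [118 120 117 117 116 116 116 115 115 114 115 115 118 117 115 115 116 112 112 114 113 113 114 113 111 113 110 107 111 117 120 119]
248 [120 118 116 115 114 114 114 112 112 116 118 119 122 121 120 119 113 107 107 111 111 110 111 111 109 108 108 111 113 116 115 114]
249 [121 121 121 121 120 121 120 121 121 128 133 135 135 135 134 134 129 125 122 119 121 122 124 122 123 124 121 122 122 122 124 123]
[[277.4, 244.7], [281.4, 244.1], [285.4, 243.4]]
[[276.8, 242.0], [280.8, 241.3], [284.8, 240.7]]
[[276.3, 239.2], [280.2, 238.6], [284.2, 238.0]]
rim near edge [277.9 246.5]
```

Call:
step_arm(plan=[[[2,0,-5,0,10],[2,0,-12,0,10],[2,0,-18,0,10],[2,0,-20,0,10],[2,0,-20,0,10],[2,0,-20,0,10],[2,0,-20,0,10]]])

```text
time: 19.47
tool_pos: [0.5086, 0.0188, 0.1159]
ee_rot: [3.141, 0.0, 1.689]
wrist_force: [-0.8, -1.2, -0.3]
width: 0.0197
```

```bash
python3 - <<'E'
from h import *
np.set_printoptions(linewidth=200)
o=robot.get_obs();print(o['time'],o['tool_pos'],o['ee_rot'],o['wrist_force'])
s=snap('side','side13.png'); o=robot.get_obs();print(o['tool_pos'])
S=cv2.cvtColor(s['frame'],cv2.COLOR_RGB2HSV)[:,:,1].astype(int)
t=o['tool_pos'];z=t[2]-.0441;print('tip pred',proj(s,[t[0],t[1],z]),proj(s,[t[0],t[1],z+.012]))
print('want tip',proj(s,[.507,.0198,z]))
for y in range(224,240): print(y,S[y,268:292])
E
```

```text
19.4667 [0.50855409 0.01881424 0.11592192] [3.14099246e+00 1.24527876e-04 1.68888794e+00] [-0.78405502 -1.23371245 -0.27114581]
[0.50864267 0.01881032 0.11607319]
tip pred [280.9081358  233.23924461] [280.33932275 228.11323874]
want tip [279.87678632 233.00720661]
224 [113 112 109 111 110  98  79  58  44  37  35  34  37  42  56  87 103 109 114 110 110 110 112 111]
225 [108 115 113 110 112 108 109 102  79  61  40  35  36  52  85 112 114 112 110 114 115 113 115 111]
226 [114 112 112 110 111 115 116 110 109  82  42  33  36  53  86 112 112 112 113 111 115 112 113 113]
227 [113 113 109 111 111 113 113 112 106  93  49  35  35  40  87 108 110 115 111 112 111 112 112 111]
228 [113 109 113 111 112 112 114 112 112  91  58  41  33  40  78 111 111 113 111 111 112 111 114 110]
229 [108 108 111 111 112 116 116 110 111  97  62  38  35  37  72 105 113 115 115 114 110 114 112 110]
230 [111 111 111 110 110 111 109 113 114  97  65  38  36  40  72 104 116 114 109 110 115 110 114 116]
231 [115 112 109 112 111 109 111 113 110 101  64  38  35  39  71 104 116 115 112 113 106 111 113 113]
232 [114 112 111 110 113 109 111 111 113 106  81  45  42  44  75 109 112 112 112 115 114 113 113 114]
233 [113 109 116 110 110 111 123 126 114 109  92  63  46  59  93 107 110 112 114 114 110 121 112 117]
234 [116 112 110 113 114 140 165 172 142 114  90  69  67  74  88  92  99  85  94  93  97  87  92  89]
235 [111 113 112 115 115 160 182 184 168 100  77  83  73  87  75  94  70  68  85  75  75  75  93  81]
236 [115 113 110 114 110 140 171 161 140  89  75  70  79  68  85  89  70  72  74  81  81  71  75  67]
237 [112 115 111 111 105  92 105 106  74  73  53  71  73  68  83  72  83  62  73  67  75  75  81  85]
238 [114 108 113 109 100  76  73  77  79  64  73  64  75  85  73  77  70  74  83  78  92  90  77  71]
239 [116 115 110 105  78  68  62  61  70  64  57  72  57  64  81  77  72  73  68  57  92  65  77  77]
```

Call:
step_arm(plan=[[[-0.3,-0.7,-5,0,10],[-0.3,-0.7,-10,0,10],[-0.3,-0.7,-14,0,10],[-0.3,-0.7,-17,0,10],[-0.3,-0.7,-20,0,10],[-0.3,-0.7,-23,0,10],[-0.3,-0.7,-23,0,10]]])

```text
time: 20.1
tool_pos: [0.5077, 0.018, 0.0918]
ee_rot: [-3.141, -0.0, 1.689]
wrist_force: [1.2, -0.4, -0.8]
width: 0.0195
```

Call:
step_arm(plan=[[[0,0,-3,0,10],[0,0,-6,0,10],[0,0,-9,0,10],[0,0,-11,0,10],[0,0,-11,0,10]]])

```text
time: 20.52
tool_pos: [0.5078, 0.018, 0.081]
ee_rot: [-3.141, 0.0, 1.689]
wrist_force: [1.0, -0.1, -1.0]
width: 0.0196
```

Call:
step_arm(plan=[[[0,0,-2,0,10],[0,0,-4,0,10],[0,0,-6,0,10],[0,0,-8,0,10],[0,0,-8,0,10]]])

```text
time: 20.93
tool_pos: [0.5079, 0.018, 0.0731]
ee_rot: [-3.141, 0.0, 1.689]
wrist_force: [0.5, -0.2, -1.7]
width: 0.0195
```

```bash
python3 - <<'E'
from h import *
o=robot.get_obs();print(o['time'],o['tool_pos'],o['ee_rot'],o['wrist_force'],o['wrist_torque'],o['width'])
E
```

```text
20.9333 [0.50786821 0.01804477 0.07310777] [-3.14110847e+00  3.02938972e-05  1.68877903e+00] [ 0.467675   -0.16613932 -1.73569291] [-0.06558625 -0.1759488  -0.02561106] 0.019503518766671106
```

Call:
step_arm(plan=[[[0,0,-1.5,0,10],[0,0,-3,0,10],[0,0,-4.5,0,10],[0,0,-4.5,0,10]]])

```text
time: 21.27
tool_pos: [0.5079, 0.0181, 0.0688]
ee_rot: [-3.141, -0.0, 1.689]
wrist_force: [-0.6, 0.4, -1.9]
width: 0.0194
```

Call:
step_arm(plan=[[[0,0,-1,0,10],[0,0,-2,0,10],[0,0,-2,0,10]]])

```text
time: 21.52
tool_pos: [0.5082, 0.0181, 0.0681]
ee_rot: [3.141, 0.0, 1.689]
wrist_force: [-1.6, 0.2, 3.6]
width: 0.0196
```

Call:
step_arm(plan=[[[0,0,0,0,22],[0,0,0,0,24],[0,0,0,0,28],[0,0,0,0,34],[0,0,0,0,42],[0,0,0,0,50],[0,0,0,0,50]]])

```text
time: 22.1
tool_pos: [0.508, 0.0181, 0.067]
ee_rot: [-3.142, -0.0, 1.689]
wrist_force: [-0.6, 0.8, -0.2]
width: 0.0461
```

Call:
step_arm(plan=[[[0,0,15,0,50],[0,0,40,0,50],[0,0,75,0,50],[0,0,110,0,50],[0,-30,130,0,50],[-10,-70,130,0,50],[-20,-110,130,0,50],[-30,-150,130,0,50]]])

```text
time: 22.77
tool_pos: [0.478, -0.1332, 0.1981]
ee_rot: [3.14, 0.001, 1.69]
wrist_force: [-0.0, -0.2, 0.1]
width: 0.0468
```

Call:
step_arm(plan=[[[-10,-40,0,0,50],[-20,-80,0,0,50],[-30,-120,0,0,50],[-40,-160,0,0,50],[-50,-200,0,0,50],[-50,-200,0,0,50]]])

```text
time: 23.27
tool_pos: [0.4253, -0.3384, 0.1961]
ee_rot: [-3.139, 0.002, 1.681]
wrist_force: [0.5, 0.5, 0.2]
width: 0.0469
```

```bash
python3 - <<'E'
from h import *
o=robot.get_obs();print(o['time'],o['tool_pos'],o['wrist_force'],o['width'])
s=snap('side','side14.png'); t=snap('top','top14.png')
print('gauge top pred side',proj(s,[.507,.0198,.142]),'top',proj(t,[.507,.0198,.142]))
a=s['frame'][120:280,190:370][:,:,::-1]; b=t['frame'][110:370,100:450][:,:,::-1]
c=np.zeros((600,800,3),np.uint8); A=cv2.resize(a,(450,400),interpolation=cv2.INTER_CUBIC); c[:400,:450]=A; B=cv2.resize(b,(350,260)); c[:260,450:800]=B
c=np.clip(c.astype(float)*1.5,0,255).astype(np.uint8); cv2.imwrite('pics/c11.png',c)
E
```

```text
23.2667 [ 0.4253129  -0.33837584  0.19609946] [0.51861697 0.53285311 0.22644421] 0.04685359677197079
gauge top pred side [276.32526967 201.56294174] top [300.28033559 278.72601788]
```

View pics/c11.png

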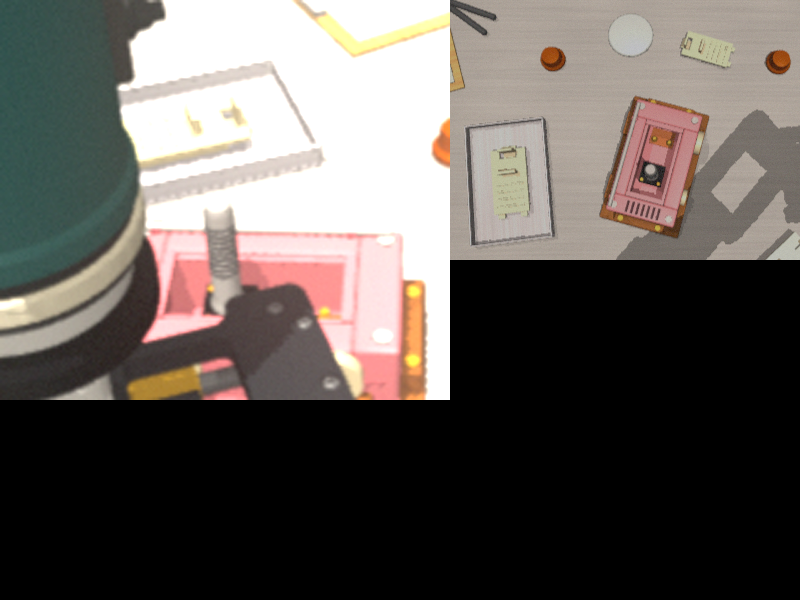

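The last picture shows the gauge upright in the block, with its top at side px (277,203) against the (276,202) predicted for fully home. The cover lies outer face up in the tray, and the lens and knobs have not moved.

```bash
python3 -c "
from bench import robot
print(robot.close_job())"
```

```text
the job is handed in; nothing more can be done
None
```

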